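Fit the lamp insert into the microscope's lamp house

TASK

Pick out the lamp insert that has two side wings and fit it into the keyed well in the top of the lamp house: turn it above the well until the wings match the slot, press lightly and let it drop in fully home, then let go. Do not drop it from a height or ram it, and leave the round and the square insert standing where they are.

Things in the scene. Friction and masses are not known exactly. Their poses are not given: they have to be found in the camera images.
- winged_insert: Insert to fit, loose, 0.22 kg, upright. White nose 0-12 mm high, tapered to 32 mm diameter at its foot; aluminium barrel 44 mm diameter with two flat wings (76 mm over both, along x, 12 mm thick) 12-40 mm high; black grip tab 40 (x) x 12 (y) mm, 40-80 mm high: pinch across its 12 mm. Same after a half turn. Origin: centre of underside; z up, x along wings and tab.
- lamp_house: Fixed black box 150 (x) x 120 x 100 mm high, white top. Keyed well in the top: round hole 54 mm diameter crossed by a slot 86 (along x) x 27 mm, 40 mm deep, flat floor. Winged insert home: nose on the floor (60 mm up), wings flush with the top, 5 mm and 11 degrees of play each way; turned wrongly, its wings rest on the top, 28 mm too high. Origin: centre of underside, below well centre; z up.
- round_insert: Not to be used. Round aluminium body 66 mm diameter, 40 mm high, no wings; black grip tab like the winged one's, 40 (x) x 12 x 40 mm, on top (80 mm in all). Loose, 0.3 kg. Origin: centre of underside; z up, x along the tab.
- square_insert: Not to be used. Square aluminium body 60 x 60 mm, 40 mm high, no wings; black grip tab like the winged one's, 40 (x) x 12 x 40 mm, on top (80 mm in all). Loose, 0.3 kg. Origin: centre of underside; z up, x along the tab.
Mind the look-alikes: they are no part of the job. Of the things that look like the lamp_house, the largest one is meant.

How it is judged:
By the outcome, as a careful person would: the job done as asked, in the order asked, and still so for the second after the job is handed in, with the robot touching nothing.
It also fails if it takes over 38 s, if anything falls off the work surface, if the arm or the gripper's body presses on something with over 40 N, if the wrist force passes 120 N, or if a joint passes its speed limit or range.

ROBOT

A 6-joint arm with a two-finger parallel gripper is mounted at the origin on the work surface. World frame = base frame: x ahead of the robot, y to its left, z up, the work surface at z = 0. Lengths are in m, angles in degrees, forces in N, time in s.
With the tool pointing down it reaches from about 0.3 to 0.75 m from the base axis. Payload 8.5 kg.
Tool frame: the origin (TCP) lies at the very end of the fingers, on their centre line; the grasp point (between the pads) lies 19 mm behind it (grip_depth is the distance from the TCP to the grasp point, in m); z points along the fingers, y is the direction in which the jaws open and shut (so a half turn about z gives the same grasp; the last joint's range is limited). The gripper opens to 85 mm and grips with 20 to 120 N. Pads are 22 mm wide; open, the fingers measure 114 mm over their backs; the gripper's body (76 mm by 85 mm) begins 54 mm behind the grasp point. The pads swing forward as they close: fully open they stand 13 mm farther back than shut.
Start: joints at [-81.091, 21.807, 74.336, -0, 83.858, -12.336], TCP at [0.199, -0.513, 0.231] pointing down, gripper open.
Joint ranges: [-178.18, 178.18], [-50.72, 133.34], [12.68, 142.11], [-81.47, 261.47], [9.98, 163.14], [-165.26, 165.26]. Speed limits (degrees/s): [136.94, 136.94, 180, 180, 180, 180].

INTERFACE

Orientations are given as a 3x3 rotation matrix whose columns are the frame's x, y, z axes.
In Python, from rig import observe, get_image, close_job, silhouettes, grip_depth gives the robot as it stands. The module is installed in compiled form; this text tells all that it offers.
- The arm moves only by the shell command python3 -m crank 'ROWS' [FORCE]. ROWS is a JSON object of lists of equal length, an entry for each row: "slide": the shift along the tool's x, y, z in m, a list of three; "roll": the turn about the tool's z in rad; "grip": the finger opening in m, from 0 to 0.0854. A call has exactly 8 rows; each row is the pose to reach, as a shift and turn from the pose commanded when the call began, along the tool's axes at that moment; what a row does not reach only later rows make up. A row lasts 1/10 s, in which the tool goes at most 50 mm and 8.59 degrees, less where a joint would pass 70% of its speed; a pose out of reach is approached as far as the arm can. A call with a gripper value outside its range is refused whole. The fingers move at their own pace and stop on an object; FORCE is the grip in N (left out, the last holds). Time passes only in rows, so rows that repeat a pose let the fingers close, or fill a call up. It gives the time, the measured TCP pose, the force and the opening at its end, in the units of the state.
- observe(): the state, without advancing time (a new reading comes with each control period).
- get_image(name): name is "scene" or "side" or "wrist"; returns a dict with "frame" (400x640x3 uint8, red, green, blue), "fx", "fy", "cx", "cy" (pixels), "xyz" and "rotation" of the camera in the world. Camera axes: x right, y down, z forward; pixel columns grow to the right and rows downward; lengths in m; the calibration is good to about 2 mm. A picture is of the moment at which its call begins. There is no depth.
- close_job(): hands the job in, once; it reports no verdict.
Trained networks look in a picture, given as the dict that the camera call returned (one of the last four; its "shot" number tells which), for a name from the list of things; names that differ only in an ending like _2 or _b are one class to them, and where a whole thing is asked for, a point or a joint stands for the part that bears it (a point fixed in the world has none). Each returns a list of dicts, best first, with "confidence" (0 to 1); they miss things now and then, are a little off and sometimes report something else, mostly with a low value. They report only what shows in the picture. A call takes as long as a camera call. They do not tell look-alikes from the thing itself.
- silhouettes(target, picture): "pixels" (400x640 bool, what is visible of it) and "box" ([centre column, centre row, width, height] in pixels, round what is visible of it).
The state is a dict: "time_s": time; "q": joint angles; "qvel": joint speeds; "joint_efforts": joint torques, N m; "position": TCP position; "tool_rot": TCP orientation; "ft_force": force on the tool from outside, world axes, zero at the start; "wrist_torque": the same for the moment, N m; "grip_width": finger opening in m.
Only numpy, scipy, OpenCV 4.12 (cv2) and the standard library are available. Lean on these libraries where they do the work, as an engineer would, in place of code of your own. Each camera call takes 0.05 s, during which the arm holds its last target.

## Working session

There is one attempt and no reset: what is moved stays moved. The work goes in short steps, Python scripts to look and compute and a shell command to move; the robot and the scene stay as the last step left them, time stands still between calls to the robot, and variables do not carry over. Pictures are saved under pics/ and viewed, and the job is handed in when it is done.

```bash
mkdir -p pics; python3 - <<'E'
from rig import *
import cv2,numpy as np
s=observe();print(s['time_s'],s['position'],np.round(s['tool_rot'],3).tolist(),s['grip_width'],s['ft_force'],grip_depth)
for n in ['scene','side']:
    p=get_image(n);cv2.imwrite(f'pics/{n}0.png',p['frame'][:,:,::-1])
    print(n,p['fx'],p['cx'],p['cy'],np.round(p['xyz'],3),np.round(p['rotation'],3).tolist())
    for t in ['winged_insert','lamp_house','round_insert','square_insert']:
        for d in silhouettes(t,p): print(t,round(d['confidence'],2),np.round(d['box'],0))
E
```

```text
0.0 [ 0.19923114 -0.51232103  0.23069116] [[0.932, 0.362, -0.0], [0.362, -0.932, 0.001], [0.0, -0.001, -1.0]] 0.08533861021898287 [-0.37549175 -0.33422315 -0.38377774] 0.0187
scene 388.2169690218756 320.8371489671416 194.63115486204515 [0.879 0.169 0.752] [[-0.454, 0.774, -0.442], [0.891, 0.394, -0.224], [0.001, -0.496, -0.869]]
winged_insert 0.73 [228. 211.  37.  30.]
lamp_house 0.79 [391. 161.  60.  64.]
lamp_house 0.68 [426. 260. 110. 110.]
lamp_house 0.6 [474. 191.  69.  68.]
round_insert 0.72 [292. 169.  31.  37.]
square_insert 0.68 [239. 135.  29.  35.]
side 456.4467394078913 326.8875357353791 197.011475730908 [0.152 0.657 0.685] [[-0.875, -0.32, 0.364], [-0.484, 0.553, -0.678], [0.016, -0.769, -0.639]]
winged_insert 0.75 [315. 150.  16.  39.]
lamp_house 0.95 [372. 259.  73.  69.]
lamp_house 0.83 [243. 265. 110. 112.]
lamp_house 0.67 [325. 334.  83.  92.]
round_insert 0.56 [360. 188.  30.  44.]
square_insert 0.63 [393. 156.  24.  32.]
```

View pics/scene0.png

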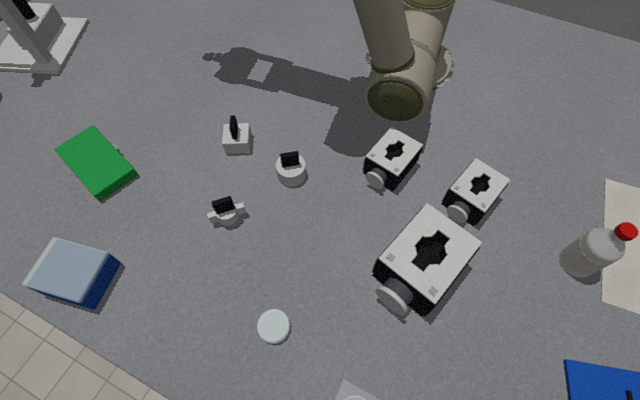

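View pics/side0.png

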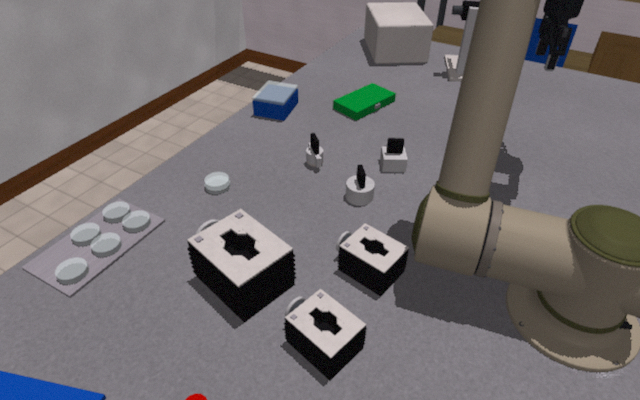

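Candidates in scene: winged insert (226,210, wings left and right of the tab), round (291,168), square (237,137). Houses: (391,161), (474,191) and the largest (426,260), which is the one meant. Next I check this in a crop and fit the poses.

```bash
cat > h.py <<'E'
import numpy as np,cv2
from scipy.optimize import minimize
def proj(P,p):
    c=(np.asarray(P)-p['xyz'])@np.asarray(p['rotation'])
    return np.c_[p['fx']*c[:,0]/c[:,2]+p['cx'],p['fy']*c[:,1]/c[:,2]+p['cy']]
def cyl(r0,r1,z0,z1):
    a=np.linspace(0,2*np.pi,32,endpoint=False);u=np.c_[np.cos(a),np.sin(a)]
    return np.r_[np.c_[u*r0,0*a+z0],np.c_[u*r1,0*a+z1]]
def box(x,y,z0,z1):
    return np.array([[i*x/2,j*y/2,z] for i in(-1,1) for j in(-1,1) for z in(z0,z1)])
WING=[cyl(.016,.022,0,.012),cyl(.022,.022,.012,.04),box(.076,.012,.012,.04),box(.04,.012,.04,.08)]
WELL=[cyl(.027,.027,.1,.1),box(.086,.027,.1,.1)]
TOP=[box(.150,.120,.1,.1)]
HOUSE=[box(.150,.120,0,.1)]
def place(P,x,y,a,z=0):
    c,s=np.cos(a),np.sin(a);return P@np.array([[c,s,0],[-s,c,0],[0,0,1]])+[x,y,z]
S=4
def render(parts,pose,p,z=0):
    m=np.zeros((400*S,640*S),np.uint8)
    for P in parts:
        h=cv2.convexHull((((proj(place(P,*pose,z),p)+.5)*S)).astype(np.float32))
        cv2.fillConvexPoly(m,np.round(h).astype(int),1)
    return cv2.resize(m.astype(np.float32),(640,400),interpolation=cv2.INTER_AREA)
def fit(parts,masks,x0,pics,z=0):
    def f(v):
        e=0
        for m,p in zip(masks,pics):
            r=render(parts,v,p,z); e+=np.abs(r-m).sum()/m.sum()
        return e
    best=None
    for a in np.arange(0,180,15):
        r=minimize(f,[*x0,np.radians(a)],method='Nelder-Mead',options=dict(initial_simplex=np.array([[*x0,np.radians(a)]]*4)+np.array([[0,0,0],[.012,0,0],[0,.012,0],[0,0,.2]]),xatol=2e-4,fatol=1e-3))
        if best is None or r.fun<best.fun: best=r
    return best.x,best.fun
def ray(u,v,p,z):
    d=np.asarray(p['rotation'])@[(u-p['cx'])/p['fx'],(v-p['cy'])/p['fy'],1]
    return p['xyz']+d*(z-p['xyz'][2])/d[2]
E
cat > m.py <<'E'
from rig import *
from h import *
pics=[get_image('scene'),get_image('side')]
def best(t,p,c):
    return min(silhouettes(t,p),key=lambda d:np.hypot(d['box'][0]-c[0],d['box'][1]-c[1]))
wm=[best('winged_insert',p,c)['pixels'] for p,c in zip(pics,[(228,211),(315,150)])]
hm=[best('lamp_house',p,c)['pixels'] for p,c in zip(pics,[(426,260),(243,265)])]
x0=ray(228,211,pics[0],.03)[:2];h0=ray(431,249,pics[0],.1)[:2]
print(x0,ray(315,150,pics[1],.03),h0,ray(240,243,pics[1],.1))
w,e=fit(WING,[m.astype(np.float32) for m in wm],x0,pics);print('wing',w[:2],np.degrees(w[2]),e)
# well: dark blob
dm=[]
for p,c in zip(pics,[(431,249),(240,243)]):
    g=p['frame'].max(2); n,l=cv2.connectedComponents((g<90).astype(np.uint8),connectivity=4)
    m=l==l[c[1],c[0]];dm.append(m.astype(np.float32));print('well px',m.sum())
k,e=fit(WELL,dm,h0,pics);print('well',k[:2],np.degrees(k[2]),e)
hh,e=fit(HOUSE,[m.astype(np.float32) for m in hm],h0,pics);print('house',hh[:2],np.degrees(hh[2]),e)
np.save('w.npy',w);np.save('k.npy',k)
out=[]
for p in pics:
    f=p['frame'][:,:,::-1].copy()
    f=cv2.resize(f,None,fx=4,fy=4,interpolation=cv2.INTER_CUBIC)
    for P,q in [(WING,w),(WELL,k)]:
        for part in P:
            h=cv2.convexHull((proj(place(part,*q),p)+.5).astype(np.float32)*4).astype(int);cv2.polylines(f,[h],True,(0,0,255),1)
    for q in(w,k):
        z=.04 if q is w else .1
        u,v=(proj([[q[0],q[1],z]],p)[0]*4).astype(int);out.append(cv2.resize(f[max(0,v-150):v+150,max(0,u-200):u+200],(400,300)))
cv2.imwrite('pics/fit0.png',np.vstack([np.hstack(out[:2]),np.hstack(out[2:])]))
E
python3 m.py
```

```text
[ 0.63422094 -0.17211306] [ 0.64249019 -0.18730718  0.03      ] [0.55692026 0.22784309] [0.55692738 0.22609649 0.1       ]
wing [ 0.63807042 -0.17426868] 137.0055975860408 0.1712888777256012
well px 892
well px 679
well [0.55801751 0.22760777] 164.6268635484713 0.18441754579544067
house [0.4129663  0.25230527] 176.7184806055767 2.8848843574523926
```

View pics/fit0.png

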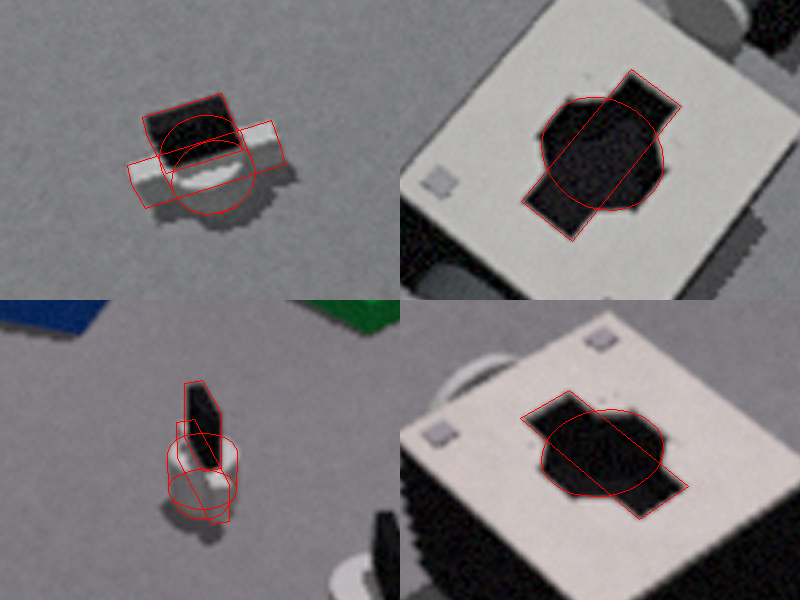

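The overlay confirms the choice. The winged insert (crop top left) shows barrel, wings and tab. The well fit matches the largest house. The whole-house silhouette fit failed (error 2.9), so I'm relying on the well fit. I now compute the first travel and the clearances to the neighbours.

```bash
cat > go.py <<'E'
import sys
from rig import *
from h import *
def rel(x,y,z,yaw):
    s=observe();R=np.array(s['tool_rot']);d=np.array([x,y,z])-s['position']
    y0=np.degrees(np.arctan2(R[1,0],R[0,0]));dy=(yaw-y0+180)%360-180
    print('t',round(s['time_s'],2),'pos',np.round(s['position'],4),'yaw',round(y0,2),'g',round(s['grip_width'],4),'F',np.round(s['ft_force'],1),'q',np.round(s['q'],0))
    print('slide',np.round(R.T@d,4),'roll',round(-np.radians(dy),4))
rel(*map(float,sys.argv[1:5]))
E
python3 go.py .638 -.174 .2 -43
python3 - <<'E'
from rig import *
from h import *
p=get_image('scene')
print(ray(291,158,p,.08),ray(234,127,p,.08))
E
```

```text
t 0.8 pos [ 0.1993 -0.5126  0.2313] yaw 21.25 g 0.0856 F [-0.5 -0.2 -0.3] q [-81.  22.  74.   0.  84. -12.]
slide [ 0.5316 -0.1566  0.0313] roll 1.1213
[ 0.485729   -0.10041461  0.08      ] [ 0.47004486 -0.25351292  0.08      ]
```

```bash
python3 -m crank '{"slide":[[0.04,-0.012,0],[0.08,-0.024,0],[0.12,-0.036,0],[0.16,-0.048,0],[0.2,-0.06,0],[0.24,-0.072,0],[0.28,-0.084,0],[0.32,-0.096,0]],"roll":[0.1,0.2,0.3,0.4,0.5,0.6,0.7,0.8],"grip":[0.085,0.085,0.085,0.085,0.085,0.085,0.085,0.085]}' 40; python3 go.py .638 -.174 .2 -43
```

```text
time_s: 1.65
position: [0.464, -0.3059, 0.2315]
tool_rot: [[0.908, -0.42, 0.0], [-0.42, -0.908, -0.0], [0.0, 0.0, -1.0]]
ft_force: [0.3, -0.4, -0.1]
grip_width: 0.085
t 1.65 pos [ 0.464  -0.3059  0.2315] yaw -24.83 g 0.085 F [ 0.3 -0.4 -0.1] q [-46.  22.  73.  -0.  84.  69.]
slide [ 0.1025 -0.1928  0.0315] roll 0.3171
```

```bash
python3 -m crank '{"slide":[[0.018,-0.033,0.005],[0.036,-0.066,0.01],[0.054,-0.1,0.015],[0.072,-0.133,0.02],[0.088,-0.165,0.027],[0.1025,-0.193,0.0315],[0.1025,-0.193,0.0315],[0.1025,-0.193,0.0315]],"roll":[0.06,0.12,0.18,0.24,0.3,0.317,0.317,0.317],"grip":[0.085,0.085,0.085,0.085,0.085,0.085,0.085,0.085]}'; python3 go.py .638 -.174 .2 -43
cat > w.py <<'E'
from rig import *
from h import *
import sys
p=get_image('wrist');print(np.round(p['xyz'],3),np.round(p['rotation'],2).tolist(),p['fx'])
w=np.load('w.npy');f=p['frame'][:,:,::-1].copy();cv2.imwrite(f'pics/wr{sys.argv[1]}.png',f)
ds=silhouettes('winged_insert',p)
for d in ds: print(d['confidence'],np.round(d['box']))
if ds:
    q,e=fit(WING,[ds[0]['pixels'].astype(np.float32)],w[:2],[p]);print('wing wrist',q[:2],np.degrees(q[2]),e)
    for part in WING:
        h=cv2.convexHull((proj(place(part,*q),p)+.5).astype(np.float32)).astype(int);cv2.polylines(f,[h],True,(0,0,255),1)
    for part in WING:
        h=cv2.convexHull((proj(place(part,*w),p)+.5).astype(np.float32)).astype(int);cv2.polylines(f,[h],True,(0,255,0),1)
cv2.imwrite(f'pics/wrfit{sys.argv[1]}.png',f)
E
python3 w.py 0
```

```text
time_s: 2.45
position: [0.6364, -0.174, 0.1994]
tool_rot: [[0.735, -0.678, -0.001], [-0.678, -0.735, 0.0], [-0.001, 0.0, -1.0]]
ft_force: [0.4, 0.1, -0.5]
grip_width: 0.0849
t 2.45 pos [ 0.6364 -0.174   0.1994] yaw -42.68 g 0.0849 F [ 0.4  0.1 -0.5] q [-26.  34.  58.  -0.  88. 107.]
slide [ 0.0012 -0.001  -0.0006] roll 0.0055
[ 0.697 -0.229  0.342] [[-0.68, -0.7, -0.24], [-0.73, 0.64, 0.22], [0.0, 0.32, -0.95]] 289.50389847545097
0.81 [319. 177.  42.  68.]
wing wrist [ 0.63813794 -0.17360245] 137.00968607296184 0.036606624722480774
```

View pics/wrfit0.png

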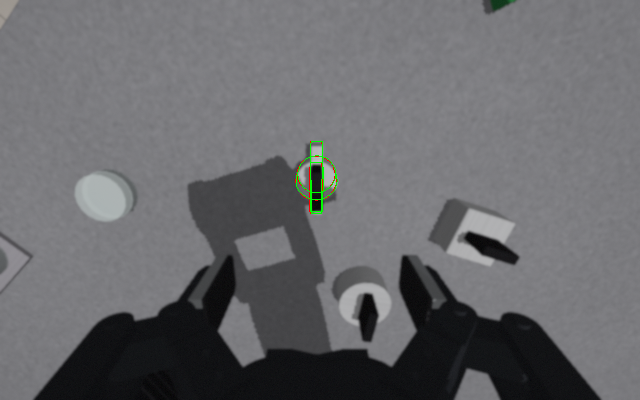

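The wrist fit agrees with the first one to within 1 mm and 0.1°. The insert shows at (317,178), with the tab vertical between the jaws. The square insert is at (485,240) and the round at (365,300), both well clear. Descending.

```bash
python3 -m crank '{"slide":[[0.001,-0.001,0.02],[0.001,-0.001,0.045],[0.001,-0.001,0.07],[0.001,-0.001,0.095],[0.001,-0.001,0.12],[0.001,-0.001,0.138],[0.001,-0.001,0.148],[0.001,-0.001,0.152]],"roll":[0.005,0.005,0.005,0.005,0.005,0.005,0.005,0.005],"grip":[0.085,0.085,0.085,0.085,0.085,0.085,0.085,0.085]}'
python3 go.py .638 -.1737 .047 -43; python3 w.py 1
```

```text
time_s: 3.35
position: [0.6372, -0.1749, 0.0475]
tool_rot: [[0.73, -0.683, -0.001], [-0.683, -0.73, 0.0], [-0.001, 0.0, -1.0]]
ft_force: [-0.4, 0.0, 0.4]
grip_width: 0.085
t 3.35 pos [ 0.6372 -0.1749  0.0475] yaw -43.1 g 0.085 F [-0.4  0.   0.4] q [-26.  42.  69.  -0.  69. 108.]
slide [-0.0002 -0.0014  0.0005] roll -0.0017
[ 0.697 -0.231  0.19 ] [[-0.68, -0.69, -0.23], [-0.73, 0.65, 0.22], [0.0, 0.32, -0.95]] 289.50389847545097
0.93 [316. 253.  76. 155.]
wing wrist [ 0.63788279 -0.17363811] 136.99910958171748 0.033113744109869
```

View pics/wr1.png

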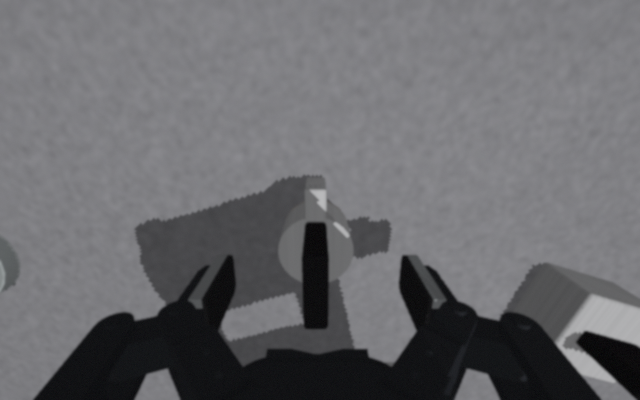

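The tab (315,275) sits centred between the pads (215 and 420). Closing at 40 N.

```bash
python3 -m crank '{"slide":[[0,-0.001,0],[0,-0.001,0],[0,-0.001,0],[0,-0.001,0],[0,-0.001,0],[0,-0.001,0],[0,-0.001,0],[0,-0.001,0]],"roll":[0,0,0,0,0,0,0,0],"grip":[0.04,0.02,0.005,0.005,0.005,0.005,0.005,0.005]}' 45; python3 go.py .638 -.1737 .2 -43
```

```text
time_s: 4.25
position: [0.6384, -0.1736, 0.048]
tool_rot: [[0.731, -0.683, 0.0], [-0.683, -0.731, -0.0], [0.0, -0.0, -1.0]]
ft_force: [-0.3, -0.7, 1.1]
grip_width: 0.0113
t 4.25 pos [ 0.6384 -0.1736  0.048 ] yaw -43.04 g 0.0113 F [-0.3 -0.7  1.1] q [-25.  42.  69.   0.  69. 108.]
slide [-0.0002  0.0004 -0.152 ] roll -0.0007
```

```bash
python3 -m crank '{"slide":[[0,0,-0.01],[0,0,-0.03],[0,0,-0.055],[0,0,-0.08],[0,0,-0.105],[0,0,-0.13],[0,0,-0.145],[0,0,-0.152]],"roll":[0,0,0,0,0,0,0,0],"grip":[0.005,0.005,0.005,0.005,0.005,0.005,0.005,0.005]}'; python3 go.py .558 .2276 .2 -15.4
```

```text
time_s: 5.05
position: [0.6386, -0.1736, 0.2018]
tool_rot: [[0.731, -0.683, 0.002], [-0.683, -0.731, -0.001], [0.002, -0.001, -1.0]]
ft_force: [-0.0, -0.7, -2.0]
grip_width: 0.0111
t 5.05 pos [ 0.6386 -0.1736  0.2018] yaw -43.04 g 0.0111 F [-0.  -0.7 -2. ] q [-25.  34.  57.  -0.  88. 108.]
slide [-0.3327 -0.2382  0.0012] roll -0.4824
```

Lifted: the weight shows as −2 N and the opening is 11 mm. Carrying it to above the well while turning.

```bash
python3 -m crank '{"slide":[[-0.02,-0.014,0],[-0.05,-0.036,0],[-0.08,-0.057,0],[-0.11,-0.079,0],[-0.14,-0.1,0],[-0.17,-0.122,0],[-0.19,-0.136,0],[-0.2,-0.143,0]],"roll":[-0.04,-0.1,-0.16,-0.22,-0.28,-0.34,-0.38,-0.4],"grip":[0.005,0.005,0.005,0.005,0.005,0.005,0.005,0.005]}'; python3 go.py .558 .2276 .2 -15.4
```

```text
time_s: 5.85
position: [0.5889, 0.0695, 0.1995]
tool_rot: [[0.94, -0.341, -0.001], [-0.341, -0.94, 0.0], [-0.001, 0.0, -1.0]]
ft_force: [-0.5, -0.9, -2.0]
grip_width: 0.0113
t 5.85 pos [0.5889 0.0695 0.1995] yaw -19.94 g 0.0113 F [-0.5 -0.9 -2. ] q [ -5.  27.  70.   0.  82. 105.]
slide [-0.083  -0.1381 -0.0004] roll -0.0792
```

```bash
python3 -m crank '{"slide":[[-0.012,-0.02,0],[-0.027,-0.046,0],[-0.042,-0.072,0],[-0.057,-0.098,0],[-0.07,-0.12,0],[-0.08,-0.132,0],[-0.083,-0.138,0],[-0.083,-0.138,0]],"roll":[-0.01,-0.02,-0.04,-0.05,-0.06,-0.07,-0.079,-0.079],"grip":[0.005,0.005,0.005,0.005,0.005,0.005,0.005,0.005]}'; python3 go.py .558 .2276 .2 -15.4
cat > v.py <<'E'
from rig import *
from h import *
import sys
k=np.load('k.npy');s=observe();R=np.array(s['tool_rot']);t=s['position'];yaw=np.arctan2(R[1,0],R[0,0]);z=t[2]-.0475
out=[]
for n in ['scene','side','wrist']:
    p=get_image(n);f=cv2.resize(p['frame'][:,:,::-1],None,fx=3,fy=3,interpolation=cv2.INTER_CUBIC)
    for part in WELL:
        h=cv2.convexHull((proj(place(part,*k),p)+.5).astype(np.float32)*3).astype(int);cv2.polylines(f,[h],True,(0,255,0),1)
    for part in WING:
        h=cv2.convexHull((proj(place(part,t[0],t[1],yaw,z),p)+.5).astype(np.float32)*3).astype(int);cv2.polylines(f,[h],True,(0,0,255),1)
    u,v=(proj([[k[0],k[1],.12]],p)[0]*3).astype(int);u=np.clip(u,200,1720);v=np.clip(v,225,975);c=f[v-225:v+225,u-200:u+200];out.append(c)
    for d in silhouettes('winged_insert',p): print(n,round(d['confidence'],2),np.round(d['box']))
cv2.imwrite(f'pics/v{sys.argv[1]}.png',cv2.resize(np.hstack(out),(800,300)))
cv2.imwrite(f'pics/vw{sys.argv[1]}.png',p['frame'][:,:,::-1])
E
python3 v.py 0
```

```text
time_s: 6.65
position: [0.5594, 0.2255, 0.1997]
tool_rot: [[0.963, -0.268, -0.0], [-0.268, -0.963, -0.0], [-0.0, 0.0, -1.0]]
ft_force: [-1.0, 0.1, -1.1]
grip_width: 0.0113
t 6.65 pos [0.5594 0.2255 0.1997] yaw -15.57 g 0.0113 F [-1.   0.1 -1.1] q [ 11.  28.  69.  -0.  83. 116.]
slide [-0.0019 -0.0017 -0.0003] roll -0.003
scene 0.65 [440. 231.  30.  43.]
side 0.69 [236. 206.  32.  46.]
wrist 0.96 [320. 254.  77. 151.]
```

View pics/v0.png

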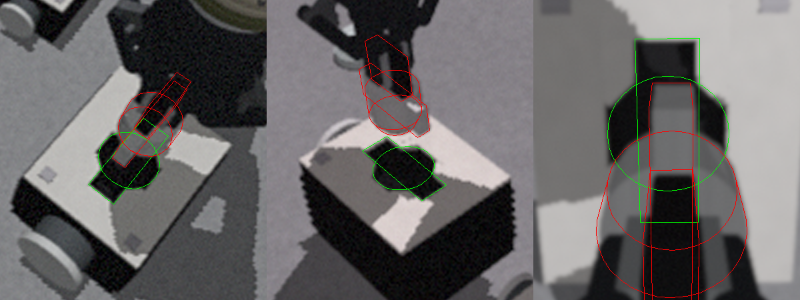

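View pics/vw0.png

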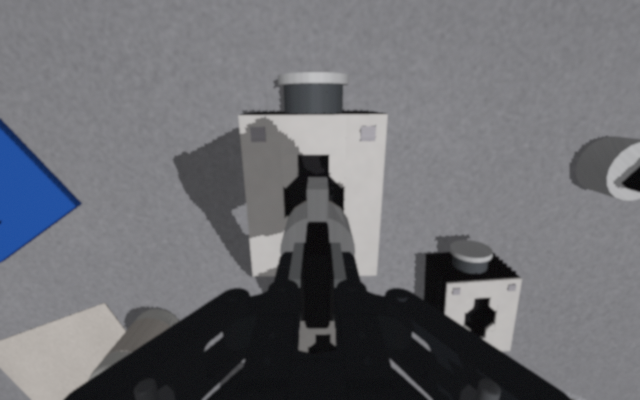

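Aligned: in the wrist picture the slot end (314,165) and the leading wing (317,190) line up. Correcting 2 mm and lowering to just above the top.

```bash
python3 -m crank '{"slide":[[-0.001,-0.001,0.005],[-0.001,-0.001,0.012],[-0.001,-0.001,0.02],[-0.001,-0.001,0.027],[-0.001,-0.001,0.033],[-0.001,-0.001,0.037],[-0.001,-0.001,0.039],[-0.001,-0.001,0.039]],"roll":[-0.003,-0.003,-0.003,-0.003,-0.003,-0.003,-0.003,-0.003],"grip":[0.005,0.005,0.005,0.005,0.005,0.005,0.005,0.005]}'; python3 go.py .558 .2276 .108 -15.4; python3 v.py 1
```

```text
time_s: 7.75
position: [0.5586, 0.2268, 0.1606]
tool_rot: [[0.964, -0.266, -0.0], [-0.266, -0.964, -0.0], [-0.0, 0.0, -1.0]]
ft_force: [0.4, -0.0, -1.9]
grip_width: 0.0113
t 7.75 pos [0.5586 0.2268 0.1606] yaw -15.42 g 0.0113 F [ 0.4 -0.  -1.9] q [ 11.  30.  72.   0.  78. 116.]
slide [-0.0008 -0.0006  0.0526] roll -0.0004
scene 0.74 [436. 240.  32.  39.]
side 0.96 [240. 223.  32.  44.]
```

View pics/v1.png

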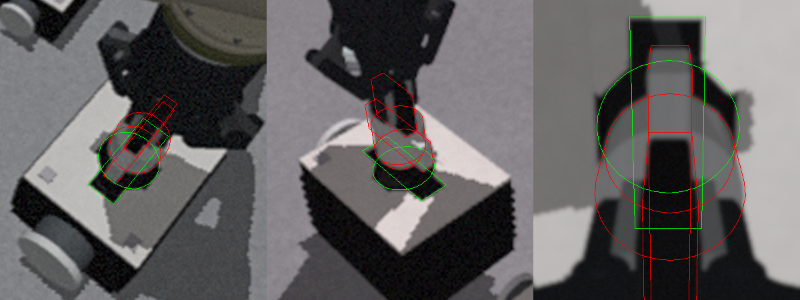

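```bash
python3 -m crank '{"slide":[[-0.001,0,0.005],[-0.001,0,0.01],[-0.001,0,0.015],[-0.001,0,0.02],[-0.001,0,0.026],[-0.001,0,0.032],[-0.001,0,0.038],[-0.001,0,0.042]],"roll":[0,0,0,0,0,0,0,0],"grip":[0.005,0.005,0.005,0.005,0.005,0.005,0.005,0.005]}'; python3 go.py .558 .2276 .108 -15.4
```

```text
time_s: 8.85
position: [0.5576, 0.227, 0.1181]
tool_rot: [[0.964, -0.266, -0.001], [-0.266, -0.964, -0.0], [-0.001, 0.0, -1.0]]
ft_force: [0.6, 0.6, -2.9]
grip_width: 0.0111
t 8.85 pos [0.5576 0.227  0.1181] yaw -15.43 g 0.0111 F [ 0.6  0.6 -2.9] q [ 11.  33.  76.  -0.  72. 116.]
slide [ 0.0003 -0.0007  0.0101] roll -0.0004
```

No contact, and the wings are below the top. Pressing the last 10 mm slowly.

```bash
python3 -m crank '{"slide":[[0,0,0.002],[0,0,0.004],[0,0,0.006],[0,0,0.0075],[0,0,0.0085],[0,0,0.009],[0,0,0.0095],[0,0,0.0095]],"roll":[0,0,0,0,0,0,0,0],"grip":[0.005,0.005,0.005,0.005,0.005,0.005,0.005,0.005]}'; python3 go.py .558 .2276 .108 -15.4
```

```text
time_s: 9.65
position: [0.5577, 0.2271, 0.1093]
tool_rot: [[0.964, -0.266, 0.0], [-0.266, -0.964, 0.0], [0.0, -0.0, -1.0]]
ft_force: [1.0, 0.4, -1.0]
grip_width: 0.0116
t 9.65 pos [0.5577 0.2271 0.1093] yaw -15.42 g 0.0116 F [ 1.   0.4 -1. ] q [ 11.  33.  76.   0.  71. 116.]
slide [ 0.0002 -0.0006  0.0013] roll -0.0004
```

```bash
python3 -m crank '{"slide":[[0,0,0.0005],[0,0,0.001],[0,0,0.001],[0,0,0.0015],[0,0,0.0015],[0,0,0.002],[0,0,0.002],[0,0,0.002]],"roll":[0,0,0,0,0,0,0,0],"grip":[0.005,0.005,0.005,0.005,0.005,0.005,0.005,0.005]}'; python3 go.py .558 .2276 .108 -15.4
```

```text
time_s: 10.45
position: [0.5578, 0.2271, 0.1079]
tool_rot: [[0.964, -0.266, 0.001], [-0.266, -0.964, 0.0], [0.001, -0.0, -1.0]]
ft_force: [-2.2, -0.9, 5.8]
grip_width: 0.0115
t 10.45 pos [0.5578 0.2271 0.1079] yaw -15.42 g 0.0115 F [-2.2 -0.9  5.8] q [ 11.  33.  76.  -0.  70. 116.]
slide [ 0.     -0.0005 -0.0001] roll -0.0004
```

It touches the floor at TCP z = 0.108, the home height, with about 7 N of press. Releasing, then rising.

```bash
python3 -m crank '{"slide":[[0,0,0],[0,0,0],[0,0,0],[0,0,0],[0,0,0],[0,0,0],[0,0,0],[0,0,0]],"roll":[0,0,0,0,0,0,0,0],"grip":[0.02,0.03,0.04,0.05,0.05,0.05,0.05,0.05]}'; python3 go.py .558 .2276 .108 -15.4
python3 -m crank '{"slide":[[0,0,-0.005],[0,0,-0.015],[0,0,-0.03],[0,0,-0.05],[0,0,-0.08],[0,0,-0.11],[0,0,-0.14],[0,0,-0.16]],"roll":[0,0,0,0,0,0,0,0],"grip":[0.05,0.05,0.05,0.05,0.05,0.05,0.05,0.05]}'; python3 go.py .558 .2276 .108 -15.4
```

```text
time_s: 11.25
position: [0.5577, 0.2271, 0.1073]
tool_rot: [[0.964, -0.266, -0.0], [-0.266, -0.964, 0.0], [-0.0, -0.0, -1.0]]
ft_force: [1.1, 1.2, -1.5]
grip_width: 0.0499
t 11.25 pos [0.5577 0.2271 0.1073] yaw -15.42 g 0.0499 F [ 1.1  1.2 -1.5] q [ 11.  33.  76.   0.  70. 116.]
slide [ 0.0002 -0.0006 -0.0007] roll -0.0004
time_s: 12.05
position: [0.5579, 0.2271, 0.2707]
tool_rot: [[0.964, -0.266, 0.004], [-0.266, -0.964, 0.001], [0.003, -0.002, -1.0]]
ft_force: [-0.6, -0.5, 1.0]
grip_width: 0.0502
t 12.05 pos [0.5579 0.2271 0.2707] yaw -15.42 g 0.0502 F [-0.6 -0.5  1. ] q [ 11.  26.  61.   0.  93. 116.]
slide [-0.0006 -0.0002  0.1627] roll -0.0004
```

```bash
python3 - <<'E'
from rig import *
from h import *
k=np.load('k.npy');out=[]
for n in ['scene','side','wrist']:
    p=get_image(n);F=p['frame'][:,:,::-1].copy();cv2.imwrite(f'pics/end_{n}.png',F)
    ds=silhouettes('winged_insert',p);print(n,[(round(d['confidence'],2),np.round(d['box']).tolist()) for d in ds])
    f=cv2.resize(F,None,fx=3,fy=3,interpolation=cv2.INTER_CUBIC);g=f.copy()
    for part in WING:
        h=cv2.convexHull((proj(place(part,*k,.06),p)+.5).astype(np.float32)*3).astype(int);cv2.polylines(g,[h],True,(0,0,255),1)
    u,v=(proj([[k[0],k[1],.12]],p)[0]*3).astype(int);u=np.clip(u,133,1787);v=np.clip(v,150,1050)
    out.append(np.vstack([a[v-150:v+150,u-133:u+133] for a in(f,g)]))
    if n=='scene':
        for t in['round_insert','square_insert']: print(t,[np.round(d['box']).tolist() for d in silhouettes(t,p)])
cv2.imwrite('pics/end.png',np.hstack(out))
print(observe()['time_s'])
E
```

```text
scene [(0.79, [428.0, 250.0, 30.0, 38.0])]
round_insert [[292.0, 170.0, 31.0, 38.0], [425.0, 262.0, 109.0, 110.0]]
square_insert [[238.0, 136.0, 32.0, 36.0]]
side [(0.9, [240.0, 241.0, 30.0, 41.0])]
wrist [(0.89, [317.0, 176.0, 36.0, 66.0])]
12.45
```

View pics/end.png

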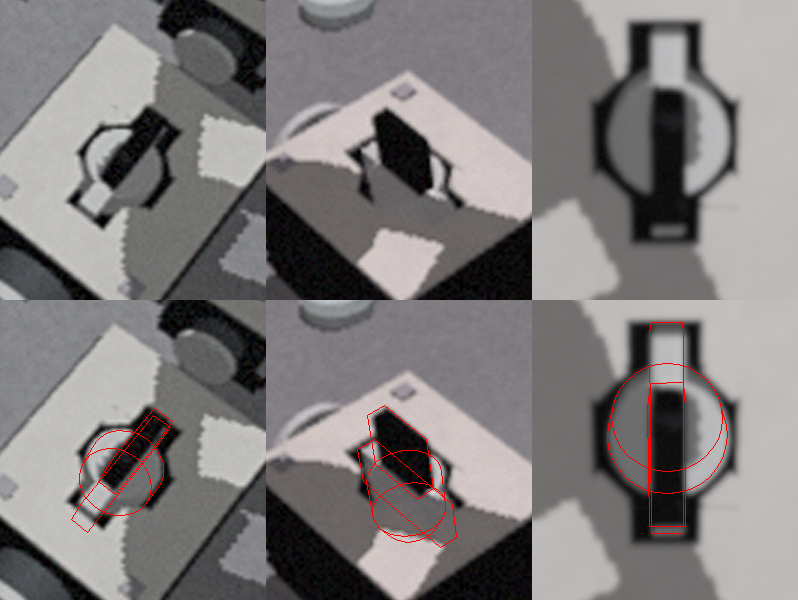

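View pics/end_scene.png

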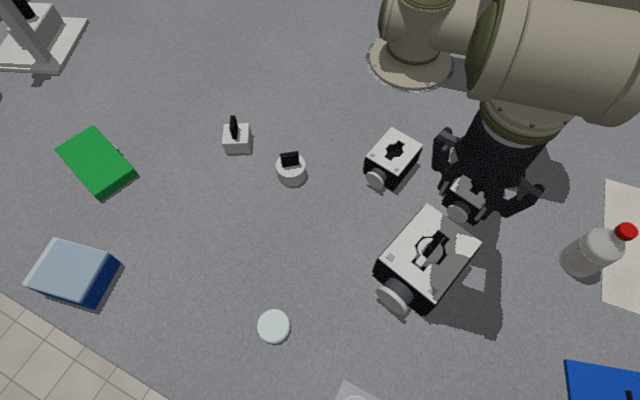

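The insert sits flush in the well, with a dark gap all round and the home-pose overlay matching in all three views. The round (291,168) and square (237,137) inserts have not moved. The gripper is clear, so I'm handing in.

```bash
python3 -c "
from rig import *
print(close_job())"
```

```text
the job is handed in; nothing more can be done
None
```

The winged insert is fully home in the keyed well of the largest lamp house, and the job was handed in at about 12.5 s of the 38 s allowed. I gripped it by its tab and turned it above the well to match the slot. Then I lowered it slowly, pressed lightly with about 7 N until it touched the floor, let go and backed off straight up.

**Checks that agreed:**
- The tool stopped at z = 0.108 m on contact, which is the home height, not 28 mm too high.
- All three cameras show the wings flush with the top and a gap all round, matching the predicted home pose.
- The round and square inserts stand where they were, to within about 2 pixels in the scene camera.
- The gripper is 16 cm above, touching nothing.

**Checks that failed or disagreed:**
- The fit to the whole lamp house outline failed, so I took its position and angle from the well opening alone. That opening fitted well in every view.
- In the last scene picture the network also reported a second "round_insert", boxed on the lamp house. The picture shows it to be a false report.

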